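# Bolt down the sprung lid of the burr chest

### The arm

A 7-joint arm with a two-finger parallel gripper is mounted at the origin on the work surface. World frame = base frame: x ahead of the robot, y to its left, z up, the work surface at z = 0. Lengths are in mm, angles in rad, forces in N, time in s.
With the tool pointing down it reaches from about 400 to 850 mm from the base axis. Payload 10.4 kg.
Tool frame: the origin (TCP) lies at the very end of the fingers, on their centre line; the grasp point (between the pads) lies 19 mm behind it; z points along the fingers, y is the line along which they close (so a half turn about z gives the same grasp; the last joint's range is limited). The gripper opens to 87 mm and grips with 3 to 60 N. Pads are 19 mm wide; open, the fingers measure 117 mm over their backs; the gripper's body (75 mm by 190 mm) begins 51 mm behind the grasp point.
Start: joints at [-1.368, 0.332, -0.065, 1.46, 0.022, 1.35, -0.088], TCP at [139.914, 609.16, 222.576] pointing down, gripper open.
Joint ranges: [-2.6, 2.6], [-0.5, 2.12], [-1.47, 1.34], [0.16, 2.42], [-1.27, 4.41], [0.06, 2.06], [-2.6, 2.6]. Speed limits (rad/s): [2.22, 2.22, 2.79, 2.79, 3.14, 3.14, 3.14].

### API

Orientations are given as a rotation vector (axis times angle).
In Python, from station import bot gives the robot as it stands. The module is installed in compiled form; this text tells all that it offers.
- The arm moves only by the tool play_rows, never from a script. Its argument "rows" is text: rows parted by semicolons, each of 7 numbers parted by spaces: the gripper's target within -1 to 1 (fully open at 1, half-way at 0, shut at -1), then the shift along the tool's x, y, z in m, then the turn, a rotation vector about the tool's x, y, z in rad. A call has 1 to 5 rows; each row is the pose to reach, as a shift and turn from the pose commanded when the call began, along the tool's axes at that moment; what a row does not reach only later rows make up. A row lasts 1/10 s, in which the tool goes at most 50 mm and 8.59 degrees, less where a joint would pass 70% of its speed; a pose out of reach is approached as far as the arm can. A call with a gripper value outside its range is refused whole. The fingers move at their own pace and stop on an object; "force" is the grip in N (left out, the last holds). Time passes only in rows, so rows that repeat a pose let the fingers close. It gives the time, the measured TCP pose, the force, the opening and the grip force at its end, in the units of the state.
- bot.state(): the state, without advancing time (a new reading comes with each control period).
- bot.read_camera(name): name is "scene" or "top" or "wrist"; returns a dict with "frame" (480x640x3 uint8, red, green, blue), "range_z" (480x640 float32, mm along the optical axis (not along the pixel's ray), 0 where there is no reading), "fx", "fy", "cx", "cy" (pixels), "xyz" and "rotation" of the camera in the world. Camera axes: x right, y up, looking along -z (the intrinsics and any distortion apply to the point x, -y, -z); pixel columns grow to the right and rows downward; lengths in mm; the calibration is good to about 2 mm. A picture is of the moment at which its call begins.
- bot.job_done(): hands the job in; it is judged then, once.
The state is a dict: "clock": time; "joints": joint angles; "joint_velocities": joint speeds; "tau": joint torques, N m; "ee_pos": TCP position; "ee_rot": TCP orientation; "contact_force": force on the tool from outside, world axes, zero at the start; "torque": the same for the moment, N m; "grip_width": opening from 0.0 (shut) to 1.0 (fully open); "grasp_force": force on a finger pad.
Only numpy, scipy, OpenCV 4.12 (cv2) and the standard library are available. Lean on these libraries where they do the work, as an engineer would, in place of code of your own. Each camera call takes 0.05 s, during which the arm holds its last target. There are 200 camera calls.

### The job

The lid of the plywood burr chest stands ajar on its spring hinges. Press it down onto its seat and, keeping it down, push the steel bolt across until its tip is fully home, firmly up against the stop hidden inside the keeper, then let go. Press and push gently, by feel - do not slam or force the lid or the bolt - and leave everything standing around alone.

Things in the scene. Friction and masses are not known exactly. Their poses are not given: they have to be found in the camera images.
- chest: Low plywood chest fixed to the table, 200 (x) x 300 (y) x 100 mm high; origin at the centre of its underside; x points from its front to the hinge side, y along the bolt's travel towards the keeper. Its top is in two parts, flush when shut: on the +y side a fixed deck 88 mm wide (y 62 to 150), on the -y side the hinged lid.
- lid: Plywood lid 200 x 208 x 12 mm, hinged along the chest's far (+x) edge; origin on the hinge axis at its underside (chest x 100, y -45, z 88 mm). The front edge swings up. Spring hinges hold it 0.2 to 0.3 rad open; at the knob it takes up to about 10 N downwards to keep it shut, and it springs up if let go unbolted. Carries two low bolt guides (22 mm long, 17 mm above the lid) and the bolt.
- lid_hinge (a point): Middle of the lid's hinge axis (the axis runs along the chest's y), 88 mm above the table.
- lid_front (a point): Middle of the lid's front lower edge, 200 mm from the hinge axis; 88 mm above the table when the lid is on its seat.
- rest: The lid's seat: a firm rubber strip 10 x 160 x 4 mm on the chest's front wall under the lid's front edge; origin at the centre of its underside, its top 88 mm above the table.
- bolt: Steel barrel bolt on the lid: round rod 10 mm thick, 187 mm long, round ends, sliding along the chest's y; origin on the rod's axis below the knob, 11 mm above the lid's top and 170 mm in front of the hinge axis (lid shut: 111 mm above the table). About 2.5 N of friction; stays where it is left. Starts drawn back, its tip 15 to 27 mm short of the keeper's mouth.
- bolt_knob (a point): Grip point on the bolt's knob: an upright steel pin 14 mm in diameter, square to the lid, standing up to 45 mm above the rod's axis; this point lies on the pin's axis 34 mm above the rod's axis (57 mm above the lid's underside). Lid shut, it is 145 mm above the table.
- bolt_tip (a point): End of the bolt's rounded tip on the rod's axis, 86 mm to +y of the knob.
- keeper: Steel box staple fixed on the deck, 26 mm wide, 48 mm long, roof top 9.5 mm above the bolt's axis; open towards the bolt (-y). Passage 14 mm wide, roof 6.5 mm above the axis of the bolt when the lid is seated, so the bolt enters with 1.5 mm to spare above; with the lid a few mm too high its tip strikes the roof's edge. Origin at the mouth, on the axis.
- keeper_mouth (a point): Centre of the keeper's mouth, on the shut bolt's axis, 111 mm above the table. The stop is 10 to 36 mm beyond it (+y of the chest).
- endblock: Steel block 26 x 10 mm closing the keeper's far end, 48 mm beyond the mouth; origin on the bolt's axis at its near face. Its screw carries the stop: a rubber-faced pad hidden inside the keeper, 10 to 36 mm behind the mouth, set differently each time; it is not seen or measured, only felt by the bolt. The pad gives about 1 mm for 8 N. The bolt is home when its tip bears on the pad.
- gourd: Bystander: dried bottle gourd 170 mm high, upright on the table beside the chest; origin under its foot.
- inkjar: Bystander: glass ink jar 40 mm across and 45 mm high standing on the chest's deck behind the keeper; origin under its foot.
- waterbottle: Bystander: glass bottle 60 mm across and 160 mm high with a black cap beside the chest; origin under its foot.
- pliers: Bystander: pliers with blue handles, 140 mm long, lying in front of the chest; origin at the pivot.
- chuckkey: Bystander: dark steel T-shaped chuck key, 60 mm, lying in front of the chest; origin in its stem.
- gourdstand: Bystander: dark wooden ring 70 mm across, 16 mm high, beside the chest; origin under its centre.
- brush: Bystander: hand brush 160 mm long lying behind the chest; origin under its middle.

How it is judged (in metres and radians):
On the way, in this order (a step that is already met when the one before it is completed fails the run):
1. the lid is pressed down to its seat (front edge within 3.5 mm) while the bolt is still clear of the keeper (z of lid_front in the frame of chest below 0.0915 m and y of bolt_tip in the frame of keeper_mouth below 0 m), for 0.1 s.
2. the bolt's tip is pushed home in the keeper, bearing on the stop with over 3 N, with the lid down (z of lid_front in the frame of chest below 0.0915 m and y of bolt_tip in the frame of keeper_mouth above 0.008 m and z of bolt_tip in the frame of keeper_mouth between -0.003 and 0.003 m and x of bolt_tip in the frame of keeper_mouth between -0.003 and 0.003 m and contact force between bolt and endblock above 3 N), for 0.2 s.
At the end, for the whole second after the job is handed in: The bolt's tip is in the keeper, at least 8 mm past its mouth and within 3 mm of its axis, still touching the stop (over 0.2 N), the lid's front edge within 3.5 mm of its seat, lid and bolt at rest (z of lid_front in the frame of chest below 0.0915 m and y of bolt_tip in the frame of keeper_mouth above 0.008 m and z of bolt_tip in the frame of keeper_mouth between -0.003 and 0.003 m and x of bolt_tip in the frame of keeper_mouth between -0.003 and 0.003 m and contact force between bolt and endblock above 0.2 N and linear speed of each of lid, bolt below 0.01 m/s).
It fails at once if the bolt is rammed against the stop (over 15 N) (contact force between bolt and endblock above 15 N).
It fails at once if the bolt is forced against the keeper (over 25 N) (contact force between bolt and keeper above 25 N).
It fails at once if the lid is slammed or forced onto its seat (over 25 N) (contact force between lid and rest above 25 N).
It fails at once if a bystander is moved by more than 15 mm or tipped (distance of any of gourd, inkjar, waterbottle, pliers, chuckkey, gourdstand, brush from where it was at the start of the episode above 0.015 m or angle between any of gourd, inkjar, waterbottle's own z axis and vertical above 0.3 rad).
It also fails if it takes over 35 s, if anything falls off the work surface, if the arm or the gripper's body presses on something with over 40 N, if the wrist force passes 120 N, or if a joint passes its speed limit or range.

## Working session

There is one attempt and no reset: what is moved stays moved. The work goes in short steps, Python scripts to look and compute and a tool call to move; the robot and the scene stay as the last step left them, time stands still between calls to the robot, and variables do not carry over. Pictures are saved under pics/ and viewed, at most 10 in all, crops included, and the job is handed in when it is done.

Besides the shell and the picture viewer there is one more tool, called after "Call:" by a JSON object that holds its "name" and its "arguments". play_rows: Moves the arm, as the interface text tells. Its arguments: {"type":"object","properties":{"rows":{"type":"string"},"force":{"type":"number"}},"required":["rows"]}

```bash
mkdir -p pics
cat > h.py <<'E'
import numpy as np, cv2
from station import bot
from scipy.spatial.transform import Rotation as R
def cam(n,fn=None):
    c=bot.read_camera(n)
    if fn: cv2.imwrite('pics/'+fn,c['frame'][:,:,::-1])
    return c
def rotm(c):
    r=np.array(c['rotation'],float)
    return r if r.shape==(3,3) else R.from_rotvec(r).as_matrix()
def pts(c,uv,z=None):
    uv=np.atleast_2d(uv).astype(float)
    d=np.c_[(uv[:,0]-c['cx'])/c['fx'],-(uv[:,1]-c['cy'])/c['fy'],-np.ones(len(uv))]@rotm(c).T
    o=np.array(c['xyz'])
    if z is None:
        s=np.array([c['range_z'][int(v),int(u)] for u,v in uv])
        return o+d*s[:,None]
    return o+d*((z-o[2])/d[:,2])[:,None]
E
python3 - <<'E'
from h import *
s=bot.state(); print(s)
for n in('scene','top','wrist'):
    c=cam(n,n+'0.png'); print(n,c['xyz'],c['rotation'],c['fx'],c['cx'],c['cy'],[k for k in c])
E
```

```text
{'clock': 0.0, 'joints': array([-1.36760699,  0.3328831 , -0.06469665,  1.46097832,  0.02164302,
        1.34990622, -0.08848614]), 'joint_velocities': array([ 0.00277717,  0.00020184,  0.000591  ,  0.00064055, -0.00047644,
        0.00083973, -0.00030764]), 'tau': array([ 2.77789804e-04, -6.23264909e+01,  2.50001944e-02, -3.89891911e+01,
       -6.13085506e-02,  3.98086687e-02,  1.48921290e-04]), 'ee_pos': array([139.85474082, 608.73434213, 221.72927504]), 'ee_rot': array([-3.53844590e-01, -3.12154700e+00,  2.32064354e-03]), 'contact_force': array([ 0.0912472 , -0.55923516, -0.15460651]), 'torque': array([ 0.01574341, -0.04945559, -0.01467944]), 'grasp_force': 0.0, 'grip_width': 0.998566549826738}
scene [ 878.71928342 -449.82733612  959.61458807] [0.54413672 0.15891373 0.49889262] 496.00388049523895 315.3616744064264 237.92921112487173 ['frame', 'range_z', 'fx', 'fy', 'cx', 'cy', 'xyz', 'rotation']
top [511.59084264  10.80223866 976.7798814 ] [ 0.12188524 -0.0656952  -1.54202157] 481.34048330068106 314.205330417787 240.37056059561363 ['frame', 'range_z', 'fx', 'fy', 'cx', 'cy', 'xyz', 'rotation']
wrist [ 74.41710625 623.91783081 384.18452336] [-0.21558535 -0.17075321  1.33653465] 410.1581818761571 317.59179645875264 235.2883391114838 ['frame', 'range_z', 'fx', 'fy', 'cx', 'cy', 'xyz', 'rotation']
```

View pics/scene0.png

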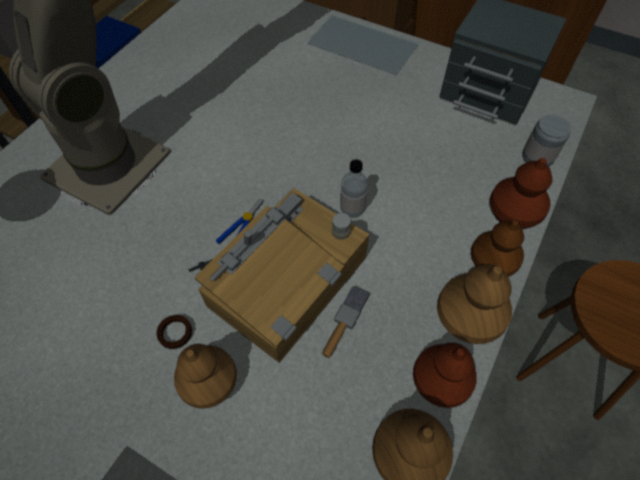

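View pics/top0.png

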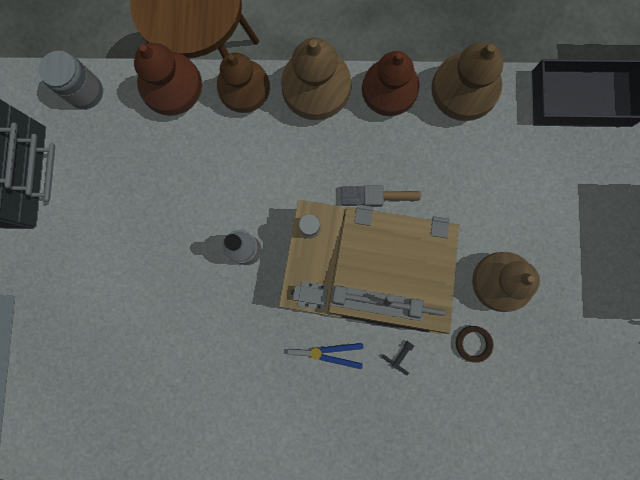

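The scene and top views show the chest at top px (283–460, 200–332), with the keeper near (310,295), the knob near (388,298) and the hinges near (364,215) and (440,227). In the scene view the bolt lies at about (215–300, 200–275). Next I'll zoom in and get depth.

Run:
```python
from h import *
t=cam('top');s=cam('scene')
a=cv2.resize(t['frame'][190:340,270:470],(800,600),interpolation=cv2.INTER_CUBIC)
b=cv2.resize(s['frame'][180:360,190:380],(633,600),interpolation=cv2.INTER_CUBIC)
cv2.imwrite('pics/ta.png',np.clip(a[:,:,::-1]*1.5,0,255));cv2.imwrite('pics/sa.png',np.clip(b[:,:,::-1]*1.5,0,255))
```

```text
[ WARN:0@1.021] global loadsave.cpp:1063 imwrite_ Unsupported depth image for selected encoder is fallbacked to CV_8U.
```

View pics/ta.png

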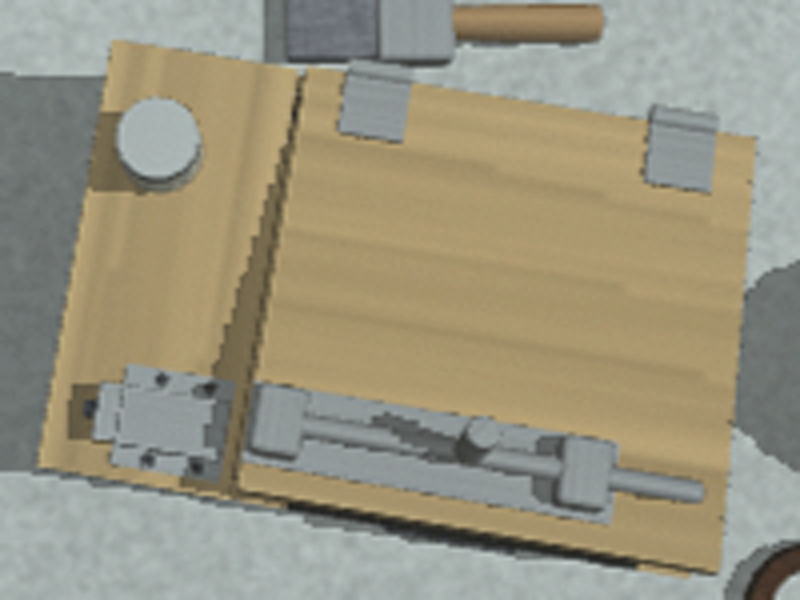

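View pics/sa.png

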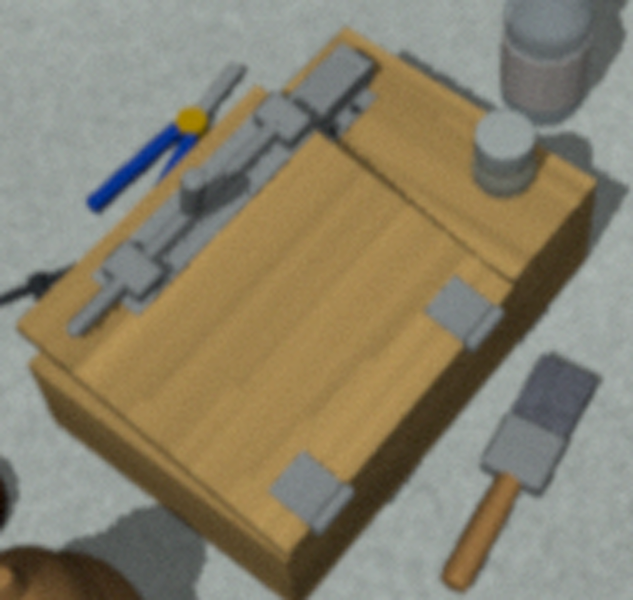

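The crops show the deck back corner at (112,40) and its front corner at (38,466). The lid's back corner is at (755,135), the knob top at (483,432), and the keeper mouth near (222,435). The scene crop puts the knob top at (193,182).

Run:
```python
from h import *
np.set_printoptions(precision=1,suppress=True)
t=cam('top');s=cam('scene')
T=lambda p:np.array(p)/4+[270,190]
S=lambda p:np.array(p)*0.3+[190,180]
tc=T([[112,40],[38,466],[755,135],[300,68]])
P=pts(t,tc-0.0,100);print('corners top',P)
sc=S([[595,182],[345,28],[290,558]])
print('corners scene: backdeck, frontdeck, lid back',pts(s,sc,100))
def ray(c,uv): 
    o=np.array(c['xyz']); return o,(pts(c,uv,0)[0]-o)/np.linalg.norm(pts(c,uv,0)[0]-o)
def tri(u,v):
    o1,d1=ray(t,u);o2,d2=ray(s,v)
    k=np.linalg.lstsq(np.c_[d1,-d2],o2-o1,rcond=None)[0]
    a=o1+k[0]*d1;b=o2+k[1]*d2;return (a+b)/2,np.linalg.norm(a-b)
print('knob top tri',tri(T([484,430]),S([192,178])))
print('knob top depth',pts(t,T([484,432])),pts(s,S([193,180])))
print('keeper roof depth',pts(t,T([[130,420],[165,420],[205,430]])), 'deck',pts(t,T([[200,250],[150,300]])))
print('keeper mouth roof edge plane 120.5',pts(t,T([[215,402],[207,455]]),120.5))
print('keeper mouth scene',pts(s,S([[303,80],[340,110]]),120.5))
print('lid',pts(t,T([[500,200],[500,340],[300,330],[700,380]])))
print('gourd top, bottle',pts(t,[[518,278],[233,242]]), pts(t,T([158,135])))
```

```text
corners top [[ 691.5   76.1  100. ]
 [ 494.7  103.2  100. ]
 [ 653.8 -219.1  100. ]
 [ 680.3  -11.3  100. ]]
corners scene: backdeck, frontdeck, lid back [[ 692.2   73.1  100. ]
 [ 496.   101.   100. ]
 [ 655.5 -222.6  100. ]]
knob top tri (array([515.7, -86.8, 189. ]), np.float64(1.1125621213250116))
knob top depth [[515.3 -86.1 191.3]] [[517.9 -89.4 192.1]]
keeper roof depth [[516.5  61.  120.8]
 [516.9  45.5 120.5]
 [513.   27.7 120.1]] deck [[594.8  32.6  98.7]
 [571.1  54.7 101.4]]
keeper mouth roof edge plane 120.5 [[525.4  23.6 120.5]
 [502.1  26.5 120.5]]
keeper mouth scene [[503.2  39.9 120.5]
 [535.4  31.5 120.5]]
lid [[ 620.  -102.5  108.9]
 [ 556.2 -101.3  121.9]
 [ 558.1  -13.1  124.3]
 [ 540.9 -188.2  124. ]]
gourd top, bottle [[ 555.3 -305.2  148. ]
 [ 603.5  181.4  159. ]] [[640.5  51.2 144.6]]
```

Call:
{"name": "play_rows", "arguments": {"rows": "1 -0.3 -0.146 0 0 0 0;1 -0.3 -0.146 0 0 0 0;1 -0.3 -0.146 0 0 0 0;1 -0.3 -0.146 0 0 0 0;1 -0.3 -0.146 0 0 0 0"}}

```text
clock: 0.85
ee_pos: [335.9, 450.7, 222.8]
ee_rot: [0.354, 3.121, 0.001]
contact_force: [0.9, 0.0, 0.0]
grip_width: 1.002
grasp_force: 0.0
```

Call:
{"name": "play_rows", "arguments": {"rows": "1 -0.29 -0.485 0 0 0 -0.086;1 -0.29 -0.485 0 0 0 -0.086;1 -0.29 -0.485 0 0 0 -0.086;1 -0.29 -0.485 0 0 0 -0.086;1 -0.29 -0.485 0 0 0 -0.086"}}

```text
clock: 1.35
ee_pos: [411.8, 212.4, 222.8]
ee_rot: [0.219, 3.134, 0.001]
contact_force: [1.1, -0.4, 1.3]
grip_width: 1.001
grasp_force: 0.0
```

Call:
{"name": "play_rows", "arguments": {"rows": "1 -0.134 -0.265 0 0 0 0;1 -0.134 -0.265 0 0 0 0;1 -0.134 -0.265 0 0 0 0;1 -0.134 -0.265 0 0 0 0;1 -0.134 -0.265 0 0 0 0"}}

```text
clock: 1.85
ee_pos: [492.5, -24.3, 222.9]
ee_rot: [0.219, 3.133, 0.001]
contact_force: [1.1, 1.7, -0.1]
grip_width: 0.998
grasp_force: 0.0
```

Call:
{"name": "play_rows", "arguments": {"rows": "1 -0.022 -0.044 0 0 0 0;1 -0.022 -0.044 0 0 0 0;1 -0.022 -0.044 0 0 0 0"}}

```text
clock: 2.15
ee_pos: [507.8, -69.9, 222.4]
ee_rot: [-0.223, -3.133, 0.0]
contact_force: [0.1, 0.9, 0.2]
grip_width: 1.0
grasp_force: 0.0
```

Run:
```python
from h import *
c=cam('wrist','w1.png');s=bot.state();print(s['ee_pos'],s['ee_rot'],s['contact_force'],c['xyz'],s['clock'])
```

```text
[507.6764647  -68.43505196 222.37571394] [-2.19408750e-01 -3.13349058e+00 -5.45937600e-04] [-0.13407432  0.31704294  0.07688835] [441.2843356  -60.61220954 384.79407456] 2.2
```

View pics/w1.png

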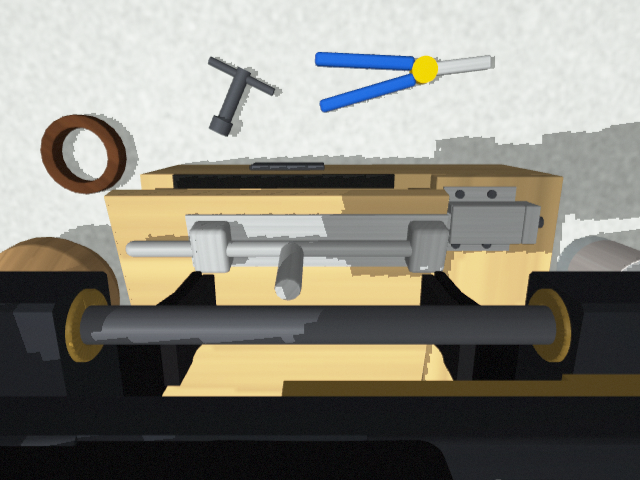

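The wrist view shows the knob top at (288,288), the keeper at (490,225), and the fingers at about columns 200 and 435. I'll check the knob position from this view.

Run:
```python
from h import *
c=cam('wrist');s=bot.state()
print(pts(c,[288,289],190),pts(c,[287,286]),c['range_z'][286,287],s['ee_pos'])
```

```text
[[517.17955484 -85.13003474 190.        ]] [[515.45783551 -85.35917459 190.11543165]] 207.77791 [507.66102528 -67.68650625 222.37931501]
```

Call:
{"name": "play_rows", "arguments": {"rows": "1 -0.0085 -0.0173 0 0 0 0;1 -0.0085 -0.0173 0.02 0 0 0;1 -0.0085 -0.0173 0.04 0 0 0;1 -0.0085 -0.0173 0.06 0 0 0;1 -0.0085 -0.0173 0.06 0 0 0"}}

```text
clock: 2.75
ee_pos: [512.3, -85.4, 160.4]
ee_rot: [-0.215, -3.13, -0.0]
contact_force: [-0.1, -0.3, 0.1]
grip_width: 0.999
grasp_force: 0.0
```

Call:
{"name": "play_rows", "arguments": {"rows": "-0.5 0 0 0 0 0 0;-0.5 0 0 0 0 0 0;-0.5 0 0 0 0 0 0;-0.5 0 0 0 0 0 0;-0.5 0 0 0 0 0 0", "force": 15}}

```text
clock: 3.25
ee_pos: [514.0, -87.2, 162.9]
ee_rot: [0.219, 3.133, 0.0]
contact_force: [-0.2, -0.3, -0.6]
grip_width: 0.629
grasp_force: 0.0
```

Call:
{"name": "play_rows", "arguments": {"rows": "-1 0 0 0 0 0 0;-1 0 0 0 0 0 0;-1 0 0 0 0 0 0;-1 0 0 0 0 0 0;-1 0 0 0 0 0 0", "force": 25}}

```text
clock: 3.75
ee_pos: [513.8, -87.2, 162.5]
ee_rot: [-0.219, -3.134, -0.0]
contact_force: [0.2, 3.6, 0.1]
grip_width: 0.176
grasp_force: 1.5
```

Call:
{"name": "play_rows", "arguments": {"rows": "-1 0 0 0 0 0 0;-1 0 0 0 0 0 0;-1 0 0 0 0 0 0"}}

```text
clock: 4.05
ee_pos: [513.8, -87.1, 162.5]
ee_rot: [-0.219, -3.134, -0.0]
contact_force: [0.2, 0.9, -0.7]
grip_width: 0.152
grasp_force: 25.0
```

Call:
{"name": "play_rows", "arguments": {"rows": "-1 0.0023 0 0.004 0 0 0;-1 0.0046 0 0.0081 0 0 0;-1 0.0063 0 0.0113 0 0 0;-1 0.0079 0 0.0145 0 0 0;-1 0.0079 0 0.0145 0 0 0"}}

```text
clock: 4.55
ee_pos: [506.5, -86.1, 147.9]
ee_rot: [0.219, 3.132, 0.0]
contact_force: [5.4, 0.8, 0.4]
grip_width: 0.152
grasp_force: 25.0
```

Run:
```python
from h import *
np.set_printoptions(precision=1,suppress=True)
s=cam('scene')
S=lambda p:np.array(p)*0.3+[190,180]
print(pts(s,S([[230,350],[300,220],[110,350],[60,320]])));print(bot.state()['contact_force'],bot.state()['ee_pos'])
cv2.imwrite('pics/s2.png',cv2.resize(s['frame'][180:360,190:380],(633,600))[:,:,::-1])
```

```text
[[ 562.8 -137.3  110.8]
 [ 553.9  -46.2  115.9]
 [ 506.7 -174.1  120.2]
 [ 471.7 -173.3  123. ]]
[5.  0.3 0. ] [506.6 -86.1 148. ]
```

View pics/s2.png

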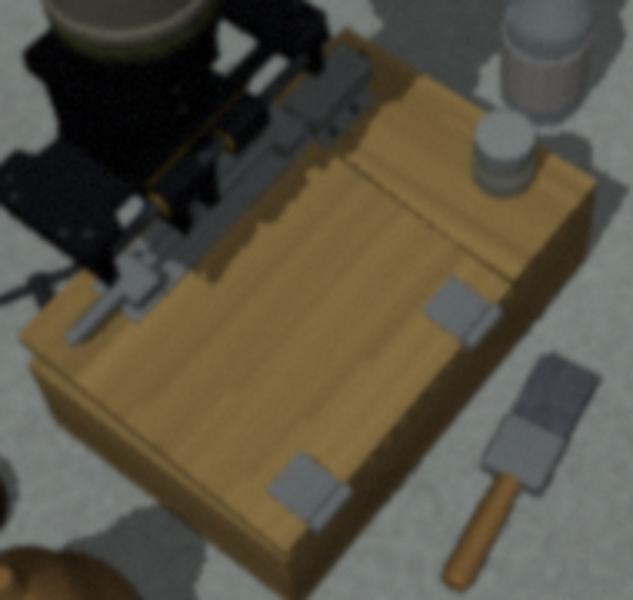

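The picture shows the lid following the gripper, now at about 0.13 rad, with the knob between the fingers at (185,195). I'll continue down.

Call:
{"name": "play_rows", "arguments": {"rows": "-1 0.0012 0 0.0033 0 0 0;-1 0.0025 0 0.0065 0 0 0;-1 0.0038 0 0.0098 0 0 0;-1 0.005 0 0.013 0 0 0;-1 0.005 0 0.013 0 0 0"}}

```text
clock: 5.1
ee_pos: [501.2, -85.3, 134.7]
ee_rot: [0.219, 3.133, 0.0]
contact_force: [5.0, 1.0, 3.9]
grip_width: 0.154
grasp_force: 25.0
```

Call:
{"name": "play_rows", "arguments": {"rows": "-1 0.0006 0 0.0015 0 0 0;-1 0.0011 0 0.003 0 0 0;-1 0.0011 0 0.003 0 0 0"}}

```text
clock: 5.4
ee_pos: [500.3, -85.2, 132.0]
ee_rot: [0.219, 3.133, 0.0]
contact_force: [5.1, 0.4, 3.3]
grip_width: 0.151
grasp_force: 25.0
```

Call:
{"name": "play_rows", "arguments": {"rows": "-1 0.0003 0 0.001 0 0 0;-1 0.0007 0 0.002 0 0 0;-1 0.0007 0 0.002 0 0 0"}}

```text
clock: 5.7
ee_pos: [499.6, -85.1, 130.1]
ee_rot: [0.219, 3.133, 0.0]
contact_force: [5.5, 0.6, 4.2]
grip_width: 0.15
grasp_force: 25.0
```

Call:
{"name": "play_rows", "arguments": {"rows": "-1 0.0003 0 0.001 0 0 0;-1 0.0003 0 0.001 0 0 0;-1 0.0003 0 0.001 0 0 0"}}

```text
clock: 6.0
ee_pos: [499.3, -85.0, 129.1]
ee_rot: [0.219, 3.133, 0.0]
contact_force: [5.6, 1.7, 5.5]
grip_width: 0.149
grasp_force: 25.0
```

Call:
{"name": "play_rows", "arguments": {"rows": "-1 0 0 0.001 0 0 0;-1 0 0 0.001 0 0 0;-1 0 0 0.001 0 0 0"}}

```text
clock: 6.3
ee_pos: [499.1, -85.0, 128.0]
ee_rot: [0.219, 3.134, 0.0]
contact_force: [4.1, 1.2, 5.4]
grip_width: 0.15
grasp_force: 25.0
```

Call:
{"name": "play_rows", "arguments": {"rows": "-1 0 0 0.001 0 0 0;-1 0 0 0.001 0 0 0;-1 0 0 0.001 0 0 0"}}

```text
clock: 6.6
ee_pos: [499.2, -85.0, 127.9]
ee_rot: [0.219, 3.133, 0.001]
contact_force: [-0.2, 1.6, 16.7]
grip_width: 0.153
grasp_force: 25.0
```

Run:
```python
from h import *
s=cam('scene')
S=lambda p:np.array(p)*0.3+[190,180]
for n,p in (('frontlid',[70,320]),('lid2',[230,350]),('lidback',[400,250]),('deck',[430,170])):
    u,v=S(p).astype(int); g=[(u+i,v+j) for i in range(-3,4) for j in range(-3,4)]
    print(n,np.median(pts(s,g),0))
print(bot.state()['contact_force'],bot.state()['ee_pos'])
```

```text
frontlid [ 466.23445118 -163.03603837  101.19963653]
lid2 [ 559.3227736  -134.259316    101.13255037]
lidback [611.52694232 -28.00570026 100.85286729]
deck [599.88240744  30.97641044 101.91264522]
[ 0.42355721  0.71370072 15.50791489] [499.15802338 -85.02469752 127.84104894]
```

Call:
{"name": "play_rows", "arguments": {"rows": "-1 0 0.002 0 0 0 0;-1 0 0.005 0 0 0 0;-1 0 0.008 0 0 0 0;-1 0 0.011 0 0 0 0;-1 0 0.014 0 0 0 0"}}

```text
clock: 7.15
ee_pos: [501.0, -72.4, 127.8]
ee_rot: [0.221, 3.133, -0.001]
contact_force: [-1.3, -2.9, 15.9]
grip_width: 0.151
grasp_force: 25.0
```

Call:
{"name": "play_rows", "arguments": {"rows": "-1 0 0.002 0 0 0 0;-1 0 0.004 0 0 0 0;-1 0 0.006 0 0 0 0;-1 0 0.008 0 0 0 0;-1 0 0.008 0 0 0 0"}}

```text
clock: 7.65
ee_pos: [502.1, -64.1, 127.8]
ee_rot: [0.22, 3.133, -0.0]
contact_force: [-1.4, -0.9, 16.1]
grip_width: 0.154
grasp_force: 25.0
```

Call:
{"name": "play_rows", "arguments": {"rows": "-1 0 0.001 0 0 0 0;-1 0 0.002 0 0 0 0;-1 0 0.002 0 0 0 0"}}

```text
clock: 7.95
ee_pos: [502.4, -62.3, 127.8]
ee_rot: [0.221, 3.133, -0.001]
contact_force: [-1.2, -2.1, 16.3]
grip_width: 0.15
grasp_force: 25.0
```

Call:
{"name": "play_rows", "arguments": {"rows": "-1 0 0.001 0 0 0 0;-1 0 0.002 0 0 0 0;-1 0 0.003 0 0 0 0;-1 0 0.003 0 0 0 0"}}

```text
clock: 8.35
ee_pos: [502.8, -59.3, 127.8]
ee_rot: [0.221, 3.133, -0.001]
contact_force: [-0.3, -1.9, 15.8]
grip_width: 0.149
grasp_force: 25.0
```

Call:
{"name": "play_rows", "arguments": {"rows": "-1 0 0.001 0 0 0 0;-1 0 0.002 0 0 0 0;-1 0 0.003 0 0 0 0;-1 0 0.003 0 0 0 0"}}

```text
clock: 8.75
ee_pos: [503.2, -56.4, 127.8]
ee_rot: [0.221, 3.133, -0.001]
contact_force: [-1.0, -1.2, 15.8]
grip_width: 0.152
grasp_force: 25.0
```

Call:
{"name": "play_rows", "arguments": {"rows": "-1 0 0.001 0 0 0 0;-1 0 0.002 0 0 0 0;-1 0 0.002 0 0 0 0"}}

```text
clock: 9.05
ee_pos: [503.5, -54.4, 127.8]
ee_rot: [0.221, 3.133, -0.001]
contact_force: [-0.2, -2.0, 15.8]
grip_width: 0.15
grasp_force: 25.0
```

Call:
{"name": "play_rows", "arguments": {"rows": "-1 0 0.001 0 0 0 0;-1 0 0.002 0 0 0 0;-1 0 0.002 0 0 0 0"}}

```text
clock: 9.35
ee_pos: [503.8, -52.4, 127.8]
ee_rot: [0.221, 3.133, -0.001]
contact_force: [-0.9, -0.9, 16.1]
grip_width: 0.151
grasp_force: 25.0
```

Call:
{"name": "play_rows", "arguments": {"rows": "-1 0 0.001 0 0 0 0;-1 0 0.002 0 0 0 0;-1 0 0.002 0 0 0 0"}}

```text
clock: 9.65
ee_pos: [504.0, -50.5, 127.8]
ee_rot: [0.221, 3.133, -0.001]
contact_force: [-2.1, -1.7, 15.4]
grip_width: 0.15
grasp_force: 25.0
```

Call:
{"name": "play_rows", "arguments": {"rows": "-1 0 0.001 0 0 0 0;-1 0 0.002 0 0 0 0;-1 0 0.002 0 0 0 0"}}

```text
clock: 9.95
ee_pos: [504.4, -48.5, 127.8]
ee_rot: [0.221, 3.133, -0.001]
contact_force: [-1.3, -1.4, 16.1]
grip_width: 0.154
grasp_force: 25.0
```

Call:
{"name": "play_rows", "arguments": {"rows": "-1 0 0.001 0 0 0 0;-1 0 0.002 0 0 0 0;-1 0 0.002 0 0 0 0"}}

```text
clock: 10.25
ee_pos: [504.6, -46.5, 127.8]
ee_rot: [0.221, 3.133, -0.001]
contact_force: [-0.5, -1.4, 14.8]
grip_width: 0.155
grasp_force: 25.0
```

Call:
{"name": "play_rows", "arguments": {"rows": "-1 0 0.001 0 0 0 0;-1 0 0.002 0 0 0 0;-1 0 0.002 0 0 0 0"}}

```text
clock: 10.55
ee_pos: [504.9, -44.5, 127.8]
ee_rot: [0.221, 3.133, -0.001]
contact_force: [-1.1, -1.3, 15.7]
grip_width: 0.148
grasp_force: 25.0
```

Call:
{"name": "play_rows", "arguments": {"rows": "-1 0 0.001 0 0 0 0;-1 0 0.002 0 0 0 0;-1 0 0.002 0 0 0 0"}}

```text
clock: 10.85
ee_pos: [505.2, -42.5, 127.8]
ee_rot: [0.221, 3.133, -0.001]
contact_force: [-0.4, -1.8, 15.6]
grip_width: 0.152
grasp_force: 25.0
```

Call:
{"name": "play_rows", "arguments": {"rows": "-1 0 0.001 0 0 0 0;-1 0 0.002 0 0 0 0;-1 0 0.002 0 0 0 0"}}

```text
clock: 11.15
ee_pos: [505.4, -40.5, 127.8]
ee_rot: [0.221, 3.133, -0.001]
contact_force: [-0.7, -1.3, 16.2]
grip_width: 0.155
grasp_force: 25.0
```

Call:
{"name": "play_rows", "arguments": {"rows": "-1 0 0.001 0 0 0 0;-1 0 0.002 0 0 0 0;-1 0 0.002 0 0 0 0"}}

```text
clock: 11.45
ee_pos: [505.7, -38.6, 127.8]
ee_rot: [0.221, 3.133, -0.001]
contact_force: [-1.2, -2.2, 16.3]
grip_width: 0.154
grasp_force: 25.0
```

Call:
{"name": "play_rows", "arguments": {"rows": "-1 0 0.001 0 0 0 0;-1 0 0.002 0 0 0 0;-1 0 0.002 0 0 0 0"}}

```text
clock: 11.75
ee_pos: [505.9, -37.5, 127.8]
ee_rot: [0.222, 3.133, -0.002]
contact_force: [-1.1, -4.6, 16.5]
grip_width: 0.15
grasp_force: 25.0
```

Call:
{"name": "play_rows", "arguments": {"rows": "-1 0 0.0005 0 0 0 0;-1 0 0.001 0 0 0 0;-1 0 0.001 0 0 0 0"}}

```text
clock: 12.05
ee_pos: [505.9, -37.3, 127.8]
ee_rot: [0.223, 3.133, -0.003]
contact_force: [-1.8, -7.4, 16.6]
grip_width: 0.147
grasp_force: 25.0
```

Call:
{"name": "play_rows", "arguments": {"rows": "-1 0 0.0004 0 0 0 0;-1 0 0.0008 0 0 0 0;-1 0 0.0008 0 0 0 0;-1 0 0.0008 0 0 0 0"}}

```text
clock: 12.45
ee_pos: [506.0, -37.0, 127.8]
ee_rot: [0.224, 3.133, -0.004]
contact_force: [-2.2, -8.8, 16.2]
grip_width: 0.157
grasp_force: 25.0
```

Call:
{"name": "play_rows", "arguments": {"rows": "-1 0 0 -0.0005 0 0 0;-1 0 0 -0.001 0 0 0;-1 0 0 -0.0015 0 0 0;-1 0 0 -0.002 0 0 0;-1 0 0 -0.002 0 0 0"}}

```text
clock: 12.95
ee_pos: [506.0, -37.0, 128.7]
ee_rot: [0.223, 3.133, -0.005]
contact_force: [5.3, -8.8, 0.7]
grip_width: 0.154
grasp_force: 25.0
```

Call:
{"name": "play_rows", "arguments": {"rows": "-1 -0.0005 0 0 0 0 0;-1 -0.001 0 0 -0.0003 0 0;-1 -0.001 0 -0.0003 0 0 0;-1 -0.001 0 -0.0003 0 0 0"}}

```text
clock: 13.35
ee_pos: [506.1, -36.9, 128.7]
ee_rot: [-0.223, -3.132, 0.005]
contact_force: [1.3, -8.4, 3.7]
grip_width: 0.154
grasp_force: 25.0
```

Call:
{"name": "play_rows", "arguments": {"rows": "-1 0 0 -0.0004 0 0 0;-1 0 0 -0.0008 0 0 0;-1 0 0 -0.0008 0 0 0"}}

```text
clock: 13.65
ee_pos: [506.3, -37.0, 129.4]
ee_rot: [-0.223, -3.132, 0.005]
contact_force: [2.3, -8.1, 1.4]
grip_width: 0.152
grasp_force: 25.0
```

Call:
{"name": "play_rows", "arguments": {"rows": "-1 0 0 0 0 0 0;-1 0 0 0 0 0 0;-0.4 0 0 0 0 0 0;-0.4 0 0 0 0 0 0;-0.4 0 0 0 0 0 0", "force": 8}}

```text
clock: 14.15
ee_pos: [506.0, -33.9, 129.3]
ee_rot: [-0.219, -3.131, 0.0]
contact_force: [-0.6, 0.1, 0.9]
grip_width: 0.285
grasp_force: 0.0
```

Call:
{"name": "play_rows", "arguments": {"rows": "0 0 0 0 0 0 0;0 0 0 0 0 0 0;0 0 0 0 0 0 0;0 0 0 -0.02 0 0 0;0 0 0 -0.05 0 0 0"}}

```text
clock: 14.65
ee_pos: [506.0, -33.9, 179.4]
ee_rot: [-0.219, -3.131, 0.001]
contact_force: [1.1, 0.0, 0.6]
grip_width: 0.494
grasp_force: 0.0
```

Call:
{"name": "play_rows", "arguments": {"rows": "0 0 0 -0.04 0 0 0;0 0 0 -0.08 0 0 0;0 0 0 -0.08 0 0 0"}}

```text
clock: 14.95
ee_pos: [509.4, -34.1, 265.2]
ee_rot: [0.219, 3.126, 0.003]
contact_force: [0.5, -1.0, -0.1]
grip_width: 0.502
grasp_force: 0.0
```

Run:
```python
from h import *
s=cam('wrist','w9.png');t=bot.state();print(t['ee_pos'],t['contact_force'],t['clock'])
```

```text
[508.40125212 -33.99482496 262.44019654] [ 0.54632278 -0.01817207 -1.19239137] 15.0
```

View pics/w9.png

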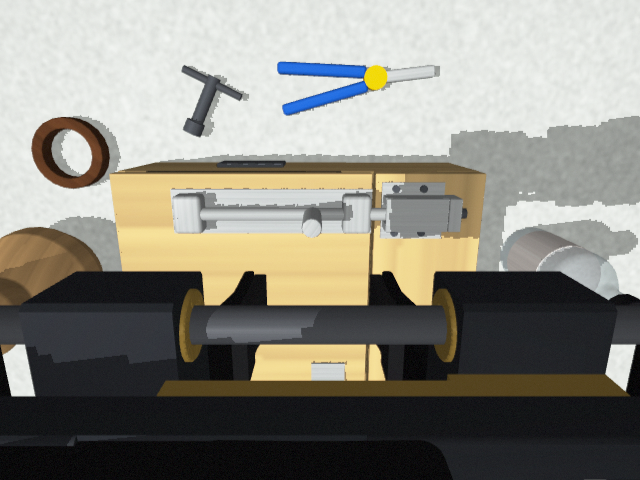

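The wrist view shows the lid flush with the deck and the bolt in the keeper at (385–460, 213), with the knob top at (312,228). Before handing in I'll check that the bolt hasn't crept back.

Run:
```python
from h import *
c=cam('wrist');p=pts(c,[312,228],156);print(p,pts(c,[312,228]))
print('lid/deck z',pts(c,[[250,255],[420,250]])[:,2]); q=p[0,:2]-[571.9,-60];print('chest y',q@[.139,.990],'x',q@[.990,-.139])
```

```text
[[506.10989726 -37.38169662 156.        ]] [[505.37981581 -37.24325106 159.01576593]]
lid/deck z [101.68917448  98.90079419]
chest y 13.247296061529513 x -68.27614588296687
```

```bash
python3 -c "
from station import bot
print(bot.job_done())"
```

```text
the job is handed in; nothing more can be done
None
```

I pressed the lid onto its seat, pushed the bolt home until it bore on the stop with roughly 6–7 N (estimated from the wrist force), then let go and handed the job in at about 15 s; a last camera check showed the lid flush and the bolt not crept back to within about 2 mm, but no verdict came back.

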